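# Pack the squat jar under the cantilever tray

### The arm

A 7-joint arm with a two-finger parallel gripper is mounted at the origin on a cart in front of the work surface, level with it; the furniture and walls round the work are solid. World frame = base frame: x ahead of the robot, y to its left, z up, the work surface at z = 0. Lengths are in mm, angles in rad, forces in N, time in s.
With the tool pointing down it reaches from about 400 to 875 mm from the base axis. Payload 4.4 kg.
Tool frame: the origin (TCP) lies at the very end of the fingers, on their centre line; the grasp point (between the pads) lies 19 mm behind it; z points along the fingers, x is the direction in which the jaws open and shut, and the axes are right-handed (so a half turn about z gives the same grasp; the last joint's range is limited). The gripper opens to 85 mm and grips with 20 to 120 N. Pads are 22 mm wide; open, the fingers measure 114 mm over their backs; the gripper's body (76 mm by 85 mm) begins 54 mm behind the grasp point. The pads swing forward as they close: fully open they stand 13 mm farther back than shut.
Start: joints at [-1.288, 0.628, 0.038, 1.517, -0.027, 0.996, -0.02], TCP at [222.128, 610.882, 231.313] pointing down, gripper open.
Joint ranges: [-3.06, 3.06], [-0.37, 2.12], [-1.25, 1.32], [0.18, 2.47], [-1.1, 4.24], [0.23, 1.98], [-2.94, 2.94]. Speed limits (rad/s): [2.57, 2.57, 3.14, 3.14, 3.14, 3.14, 3.14].

### API

Orientations are given as [roll, pitch, yaw] about the fixed x, y, z axes, in that order (R = Rz(yaw) Ry(pitch) Rx(roll)).
In Python, from cell import ctrl, get_image, job, models gives the robot as it stands.
- The arm moves only by the tool move_arm, never from a script. Its argument "moves" is a list that holds one entry, the list of rows, each a list of 6 numbers: the shift along the tool's x, y, z in m, then the turn, a rotation vector about the tool's x, y, z in rad. A call has 1 to 20 rows; each row is the pose to reach, as a shift and turn from the pose commanded when the call began, along the tool's axes at that moment; what a row does not reach only later rows make up. A row lasts 1/8 s, in which the tool goes at most 62.5 mm and 10.7 degrees, less where a joint would pass 70% of its speed; a pose out of reach is approached as far as the arm can. A call with a gripper value outside its range is refused whole. "jaw" is the opening, from 0 (shut) to 1 (fully open), set as the call begins (left out, the last holds). The fingers move at their own pace and stop on an object; the grip force is fixed at half the most. Time passes only in rows, so rows that repeat a pose let the fingers close. It gives the time, the measured TCP pose, the force and the opening at its end, in the units of the state.
- ctrl.read_state(): the state, without advancing time (a new reading comes with each control period).
- get_image(name): name is "scene" or "top" or "wrist"; returns a dict with "color" (480x640x3 uint8, blue, green, red), "fov_y" (degrees; the focal length in pixels is half the picture's height over the tangent of half this angle, whatever the lens; pixels are square), "cx", "cy" (the principal point, pixels), "k1" (the pictures are not rectified: a ray, as slopes to the right and down, at radius r is drawn at 1 + k1 r^2 times it, then the intrinsics apply), "origin" and "orientation" of the camera in the world; the wrist camera has in their place "hand_eye" (4x4, takes a point from camera to tool coordinates, whose origin is the TCP and whose axes are the tool frame's). Camera axes: x right, y up, looking along -z (the intrinsics and any distortion apply to the point x, -y, -z); pixel columns grow to the right and rows downward; lengths in mm; the calibration is good to about 2 mm. A picture is of the moment at which its call begins: read the wrist's pose just before it. There is no depth.
- job.finish_job(): hands the job in, once; it reports no verdict.
Trained networks look in the newest picture that a camera, given by its name, has taken for a name from the list of things; names that differ only in an ending like _2 or _b are one class to them, and where a whole thing is asked for, a point or a joint stands for the part that bears it (a point fixed in the world has none). Each returns a list of dicts, best first, with "score" (0 to 1); they miss things now and then, are a little off and sometimes report something else, mostly with a low value. They report only what shows in the picture. A call takes as long as a camera call. They do not tell look-alikes from the thing itself.
- models.cut_out(camera, thing): "pixels" (480x640 bool, what is visible of it) and "uv" ([column, row] in pixels, amid what is visible of it).
- models.place_of(camera, thing): "uv" ([column, row] in pixels: a listed point, or the origin of a listed thing).
The state is a dict: "clock": time; "qpos": joint angles; "qd": joint speeds; "tau": joint torques, N m; "eef_pos": TCP position; "tool_rot": TCP orientation; "force": force on the tool from outside, world axes, zero at the start; "torque": the same for the moment, N m; "width": finger opening in mm.
Only numpy, scipy, OpenCV 4.12 (cv2) and the standard library are available. Lean on these libraries where they do the work, as an engineer would, in place of code of your own. Each camera call takes 0.05 s, during which the arm holds its last target.

### The job

Take the top tray of the two-level metal box by its black handle and swing it up and over to the right on its links, as far as it goes. Set the short, wide screw-cap jar down upright in the compartment underneath (put it down, do not drop it in), then swing the tray back and lower it fully down over it.

Things in the scene. Friction and masses are not known exactly. Their poses are not given: they have to be found in the camera images.
- kit_box: Two-level open metal box, fixed: grey base 190 (box x) x 150 (box y) x 60 mm high, 4 mm walls and floor, under an aluminium tray on steel links that lie outside its two x ends (12 mm). Origin: centre of the base's underside, z up. Compartment 182 x 142 x 56 mm deep, hidden by the closed tray (underside 62, rim 96 mm up), which opens to box -y. Bits fixed in the tray stay below its rim.
- tray_arm (a joint): Angle a of the tray's 105 mm parallel links, rad: 0 closed, 2.094 fully open beside the base. The tray stays level and unturned, shifted by 105 mm x (cos(a+0.524) - 0.866) along box y and 105 mm x (sin(a+0.524) - 0.5) up: it rises 52 mm midway and ends 182 mm toward box -y at its closed height. Its weight (0.5 kg) holds it at either end; hinges lightly damped.
- tray_handle (a point): Centre of the tray's black handle bar, along box x: 120 mm long, 14 wide, 16 high, on two posts 104 mm apart (centres); 34 mm above the tray's rim, 130 mm above the bench when closed or fully open. Free to grip across box y; below it a 4 mm divider reaches to 2 mm under the rim. Axes as the box's.
- squat_jar: Cream jar with white screw cap, the shortest and widest of the three jars on the left: 52 mm across, 48 mm high (the cap, 48 mm across, is the top 12 mm). Loose, about 90 g, upright; origin at the centre of its underside, z up. The others (46 mm across, 62 high; 40 across, 54 high) are bystanders, 100 mm or more apart centre to centre.
Mind the look-alikes: they are no part of the job. Leave any orange or yellow look-alike of the squat_jar alone.

How it is judged:
By the outcome, as a careful person would: the job done as asked, in the order asked, and still so for the second after the job is handed in, with the robot touching nothing.
It also fails if it takes over 70 s, if anything falls off the work surface, if the arm or the gripper's body presses on something with over 40 N, if the wrist force passes 120 N, or if a joint passes its speed limit or range.

## Working session

There is one attempt and no reset: what is moved stays moved. The work goes in short steps, Python scripts to look and compute and a tool call to move; the robot and the scene stay as the last step left them, time stands still between calls to the robot, and variables do not carry over. Pictures are saved under pics/ and viewed, and the job is handed in when it is done.

Besides the shell and the picture viewer there is one more tool, called after "Emit:" by a JSON object that holds its "op" and its "data". move_arm: Moves the arm, as the interface text tells. Its arguments: {"type":"object","properties":{"moves":{"type":"array","items":{"type":"array","items":{"type":"array","items":{"type":"number"}}}},"jaw":{"type":"number"}},"required":["moves"]}

```bash
ls; mkdir -p pics
cat > h.py <<'E'
import numpy as np, cv2
from cell import ctrl, get_image, job, models
from scipy.spatial.transform import Rotation as R
def Rm(o):
    o=np.array(o,float)
    if o.shape==(3,3): return o
    if o.shape==(4,): return R.from_quat(o).as_matrix()
    return R.from_euler('xyz',o).as_matrix()
def pose(im,st):
    if 'hand_eye' in im:
        T=np.eye(4);T[:3,:3]=Rm(st['tool_rot']);T[:3,3]=st['eef_pos']
        T=T@np.array(im['hand_eye']); return T[:3,:3],T[:3,3]
    return Rm(im['orientation']),np.array(im['origin'],float)
def ray(im,st,uv):
    C,o=pose(im,st); f=240/np.tan(np.radians(im['fov_y'])/2)
    K=np.array([[f,0,im['cx']],[0,f,im['cy']],[0,0,1]])
    p=cv2.undistortPoints(np.array([[uv]],float),K,np.array([im['k1'],0,0,0.]),None).ravel() if 0 else None
    d=np.array([(uv[0]-im['cx'])/f,(uv[1]-im['cy'])/f]); s=d.copy()
    for _ in range(30): s=d/(1+im['k1']*(s@s))
    return o,C@np.array([s[0],-s[1],-1.])
def onz(im,st,uv,z):
    o,d=ray(im,st,uv); return o+d*(z-o[2])/d[2]
def proj(im,st,P):
    C,o=pose(im,st); f=240/np.tan(np.radians(im['fov_y'])/2)
    c=C.T@(np.array(P,float)-o); s=np.array([c[0]/-c[2],-c[1]/-c[2]]); s=s*(1+im['k1']*(s@s))
    return s*f+[im['cx'],im['cy']]
def snap(name,fn):
    st=ctrl.read_state(); im=get_image(name); cv2.imwrite('pics/'+fn,im['color']); return st,im
E
python3 - <<'E'
from h import *
np.set_printoptions(precision=1,suppress=True)
for n in ['scene','top','wrist']:
    st,im=snap(n,n+'0.png')
    print(n,{k:v for k,v in im.items() if k!='color'})
    for t in ['kit_box','tray_handle','squat_jar']:
        zs={'kit_box':0,'tray_handle':130,'squat_jar':0}[t]
        for r in models.place_of(n,t): print(' place',t,round(r['score'],2),np.array(r['uv']),onz(im,st,r['uv'],zs))
        for r in models.cut_out(n,t): print(' cut',t,round(r['score'],2),np.array(r['uv']),r['pixels'].sum())
print(st)
E
```

```text
pics
scene {'fov_y': 45.670359427612006, 'cx': 325.64267169378036, 'cy': 237.29477836753958, 'k1': -0.06888032263727202, 'origin': array([ 196.1, -574.2,  762.9]), 'orientation': array([ 0.9,  0. , -0.4])}
 place kit_box 0.83 [369.8 386.8] [ 483.4 -115.3    0. ]
 cut kit_box 0.58 [369.7 371.7] 16143
 place tray_handle 0.95 [371.2 334.3] [ 478.5 -114.8  130. ]
 cut tray_handle 0.68 [367.6 362.9] 12731
 place squat_jar 0.81 [311.2 185.6] [621.4 433.8   0. ]
 place squat_jar 0.74 [277.6 199.3] [530.9 416.3   0. ]
 place squat_jar 0.7 [288.5 226.5] [517.  315.2   0. ]
 cut squat_jar 0.92 [275.5 192.4] 600
 cut squat_jar 0.88 [310.3 173.9] 535
 cut squat_jar 0.82 [285.4 216.2] 692
top {'fov_y': 52.48480186231279, 'cx': 313.39212048115894, 'cy': 240.43647682646164, 'k1': -0.013408759800669637, 'origin': array([ 441.8,  137.1, 1154. ]), 'orientation': array([ 0.1,  0. , -1.5])}
 place kit_box 0.76 [428.2 265.3] [ 479.7 -121.2    0. ]
 cut kit_box 0.68 [434.1 267.6] 6898
 place tray_handle 0.7 [440.6 265.4] [ 475.8 -118.1  130. ]
 cut tray_handle 0.64 [437.7 264.4] 6379
 place squat_jar 0.91
[... 216 characters left out ...]
6] 475
 cut squat_jar 0.61 [203.2 238.6] 442
wrist {'fov_y': 68.09434501366187, 'cx': 319.409686938547, 'cy': 241.43323506063265, 'k1': -0.062484092058454274, 'hand_eye': array([[   1. ,    0. ,   -0. ,    0.2],
       [   0. ,   -1. ,   -0.3,  -70.9],
       [  -0. ,    0.3,   -1. , -143.4],
       [   0. ,    0. ,    0. ,    1. ]])}
{'clock': 0.7, 'qpos': array([-1.3,  0.6,  0. ,  1.5, -0. ,  1. , -0. ]), 'qd': array([ 0.,  0.,  0.,  0.,  0., -0., -0.]), 'tau': array([  0. , -56.3,   1.2, -19.4,   0. ,   0. ,   0. ]), 'eef_pos': array([222.1, 610.9, 231.3]), 'tool_rot': array([-3.1, -0. ,  1.2]), 'force': array([ 0.2,  0.1, -0.8]), 'torque': array([0., 0., 0.]), 'width': 85.40062556082655}
```

Run:
```python
import cv2
a=cv2.imread('pics/scene0.png');c=a[130:260,230:360];cv2.imwrite('pics/crop_jars.png',cv2.resize(c,None,fx=4.5,fy=4.5,interpolation=cv2.INTER_CUBIC))
```

```text
(no output)
```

View pics/scene0.png

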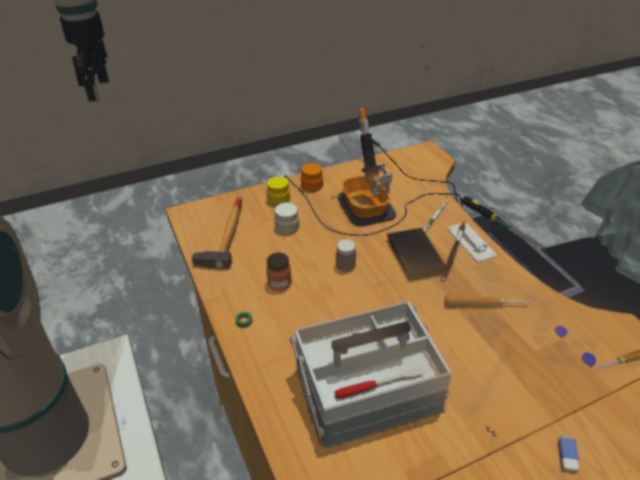

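View pics/top0.png

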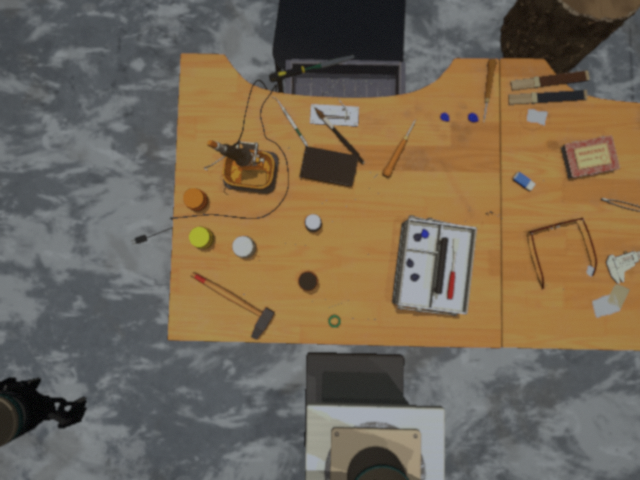

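View pics/crop_jars.png

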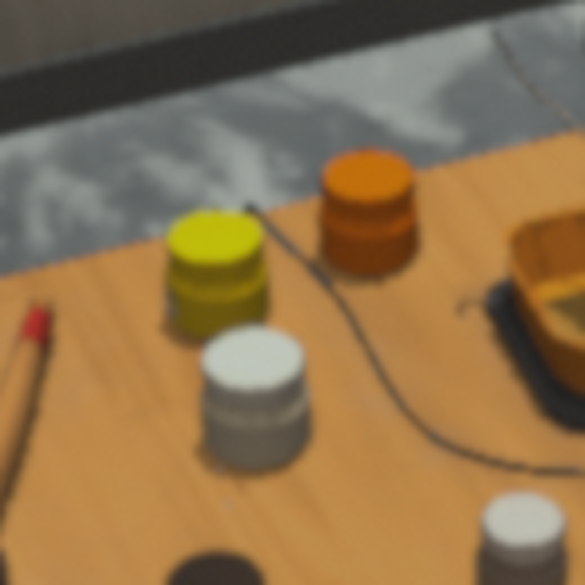

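The target is the cream jar with the white cap at scene (288,218), top (243,246). The yellow (277,190) and orange (311,175) jars are look-alikes. The tall ones at (278,270) and (346,255) are bystanders. The crop confirms the cream one. Next I'll check the area right of the box and work out the first move.

```bash
cat >> h.py <<'E'
def rel(pos,yaw,st=None,cmd=None):
    """shift(m)+rotvec in tool axes from the current pose to pos, pointing down with yaw"""
    st=st or ctrl.read_state()
    A=Rm(st['tool_rot']) if cmd is None else Rm([np.pi,0,cmd[3]]); p=np.array(st['eef_pos'] if cmd is None else cmd[:3],float)
    B=Rm([np.pi,0,yaw])
    return np.round(np.r_[A.T@(np.array(pos,float)-p)/1000, R.from_matrix(A.T@B).as_rotvec()],4)
E
python3 - <<'E'
from h import *
np.set_printoptions(precision=4,suppress=True)
st=ctrl.read_state();print(st['tool_rot'],st['eef_pos'])
print(rel([430,320,330],1.57).tolist()); print(rel([430,-115,330],1.57).tolist())
a=cv2.imread('pics/top0.png');cv2.imwrite('pics/crop_box.png',cv2.resize(a[200:325,380:640],None,fx=3,fy=3,interpolation=cv2.INTER_CUBIC))
E
```

```text
[-3.1416 -0.      1.222 ] [222.1508 610.8745 231.3248]
[-0.2023, 0.2947, -0.0987, -0.0, -0.0, -0.348]
[-0.6111, 0.4434, -0.0987, -0.0, -0.0, -0.348]
```

View pics/crop_box.png

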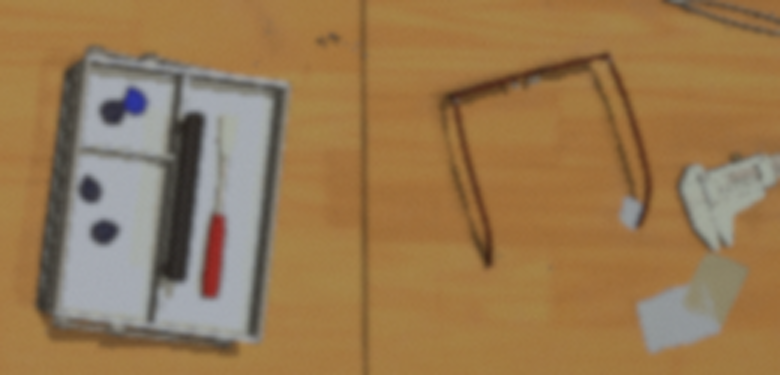

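The crop shows the box with its handle bar at crop (190,195) and glasses lying to the right, low enough for the tray to pass over. Now I'll move to a wrist view above the box.

Emit:
{"op": "move_arm", "data": {"moves": [[[-0.05, 0.074, -0.05, 0, 0, -0.1], [-0.1, 0.147, -0.08, 0, 0, -0.2], [-0.15, 0.22, -0.0987, 0, 0, -0.3], [-0.2, 0.295, -0.0987, 0, 0, -0.348], [-0.25, 0.313, -0.0987, 0, 0, -0.348], [-0.3, 0.331, -0.0987, 0, 0, -0.348], [-0.35, 0.349, -0.0987, 0, 0, -0.348], [-0.4, 0.367, -0.0987, 0, 0, -0.348], [-0.45, 0.385, -0.0987, 0, 0, -0.348], [-0.5, 0.403, -0.0987, 0, 0, -0.348], [-0.55, 0.421, -0.0987, 0, 0, -0.348], [-0.6111, 0.4434, -0.0987, 0, 0, -0.348], [-0.6111, 0.4434, -0.0987, 0, 0, -0.348], [-0.6111, 0.4434, -0.0987, 0, 0, -0.348], [-0.6111, 0.4434, -0.0987, 0, 0, -0.348]]], "jaw": 1}}

```text
clock: 2.92
eef_pos: [430.0, -114.2, 330.0]
tool_rot: [-3.142, -0.001, 1.57]
force: [0.6, 0.5, -0.5]
width: 85.4
```

Run:
```python
from h import *
np.set_printoptions(precision=2,suppress=True)
st,im=snap('wrist','w1.png')
print(st['qpos'],st['eef_pos'],st['tool_rot'])
for r in models.place_of('wrist','tray_handle'): print(r['score'],r['uv'],onz(im,st,r['uv'],130))
for r in models.place_of('wrist','kit_box'): print(r['score'],r['uv'],onz(im,st,r['uv'],0))
```

```text
[ 0.01  0.22  0.23  1.92 -0.06  1.01  1.84] [ 429.97 -114.15  329.98] [-3.14 -0.    1.57]
0.78 [314.8, 259.7] [ 479.38 -118.7   130.  ]
0.89 [315.0, 232.1] [ 484.64 -119.91    0.  ]
```

View pics/w1.png

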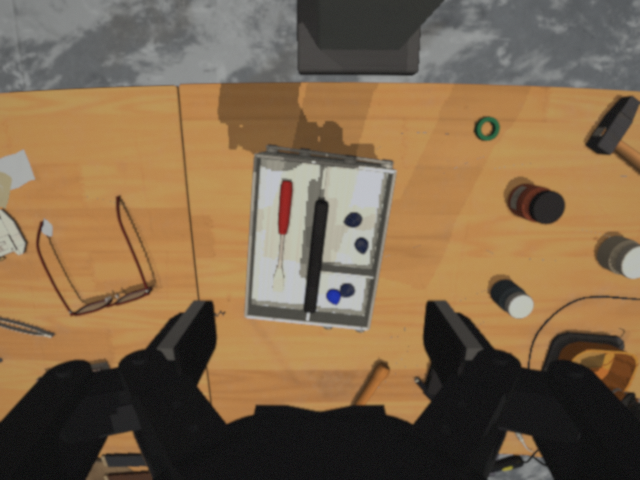

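The wrist view shows the handle bar from (322,200) to (310,311), with tray corners near (256,152), (395,161), (367,328) and (247,316). I'll fit the bar.

Run:
```python
from h import *
np.set_printoptions(precision=3,suppress=True)
st=ctrl.read_state(); im=get_image('wrist'); a=im['color']
m=np.zeros(a.shape[:2],np.uint8); m[190:320,300:332]=(a[190:320,300:332].max(2)<50)
n,l,s,c=cv2.connectedComponentsWithStats(m); i=1+np.argmax(s[1:,4]); print(s[i])
v,u=np.where(l==i)
P=np.array([onz(im,st,(x,y),138)[:2] for x,y in zip(u,v)])
r=cv2.minAreaRect(P.astype(np.float32)); print(r)
for nm,z,q in [('rim',96,[(256,152),(395,161),(367,328),(247,316)])]:
    Q=np.array([onz(im,st,p,z)[:2] for p in q]); print(Q,Q.mean(0)); 
    for k in range(4):
        d=Q[(k+1)%4]-Q[k]; print(np.linalg.norm(d),np.arctan2(d[1],d[0]))
```

```text
[ 303  199   24  113 1250]
((474.9266662597656, -118.10556030273438), (12.544757843017578, 119.19119262695312), 83.7799072265625)
[[ 373.522 -179.055]
 [ 382.431  -34.354]
 [ 578.183  -55.962]
 [ 562.379 -198.965]] [ 474.129 -117.084]
144.9749956751731 1.5093032410256684
196.9406268388025 -0.10993877623082726
143.87304474828434 -1.6808633440434653
189.90379596244424 3.0365608991037663
```

Run:
```python
from h import *
print(rel([476.5,-118.1,180],1.4623).tolist());print(rel([476.5,-118.1,112],1.4623).tolist())
```

```text
[-0.0047, 0.0464, 0.15, -0.0001, -0.0004, 0.1104]
[-0.0047, 0.0464, 0.218, -0.0001, -0.0004, 0.1104]
```

Emit:
{"op": "move_arm", "data": {"moves": [[[-0.0047, 0.0464, 0.05, 0, 0, 0.1104], [-0.0047, 0.0464, 0.1, 0, 0, 0.1104], [-0.0047, 0.0464, 0.14, 0, 0, 0.1104], [-0.0047, 0.0464, 0.17, 0, 0, 0.1104], [-0.0047, 0.0464, 0.17, 0, 0, 0.1104], [-0.0047, 0.0464, 0.17, 0, 0, 0.1104]]]}}

```text
clock: 3.88
eef_pos: [477.3, -119.4, 161.0]
tool_rot: [3.14, 0.0, 1.46]
force: [0.9, -0.1, 0.3]
width: 85.6
```

Run:
```python
from h import *
st,im=snap('wrist','w2.png'); print(st['eef_pos'],st['tool_rot'])
print(rel([476.5,-118.1,112],1.4623).tolist())
```

```text
[ 477.25942841 -119.4418117   160.97766868] [3.13997503e+00 2.75325533e-05 1.46045368e+00]
[0.0014, -0.0013, 0.0493, 0.0026, 0.0001, -0.0021]
```

View pics/w2.png

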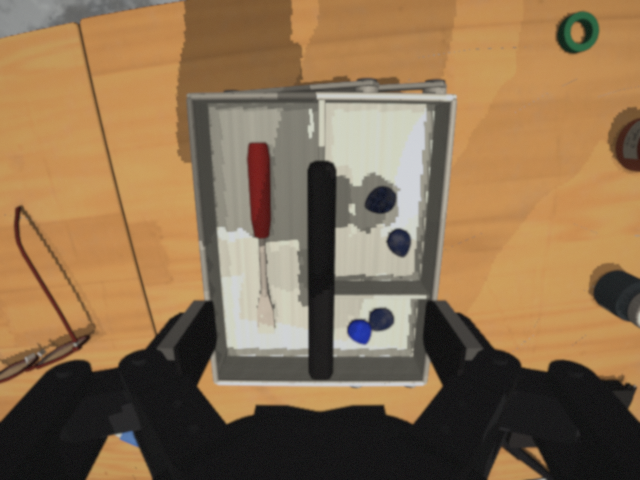

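The bar runs vertically at column 320, centred between the fingers. I'll lower and close on it.

Emit:
{"op": "move_arm", "data": {"moves": [[[0, 0, 0.025, 0, 0, 0], [0, 0, 0.048, 0, 0, 0], [0, 0, 0.048, 0, 0, 0], [0, 0, 0.048, 0, 0, 0]]]}}

```text
clock: 4.42
eef_pos: [477.4, -119.9, 113.4]
tool_rot: [3.139, 0.0, 1.46]
force: [0.1, 0.8, -0.6]
width: 85.5
```

Emit:
{"op": "move_arm", "data": {"moves": [[[0, 0, 0, 0, 0, 0], [0, 0, 0, 0, 0, 0], [0, 0, 0, 0, 0, 0], [0, 0, 0, 0, 0, 0], [0, 0, 0, 0, 0, 0], [0, 0, 0, 0, 0, 0]]], "jaw": 0}}

```text
clock: 5.18
eef_pos: [476.5, -118.7, 112.2]
tool_rot: [-3.142, -0.001, 1.46]
force: [-0.6, 5.2, 5.2]
width: 13.0
```

Emit:
{"op": "move_arm", "data": {"moves": [[[-0.0027, 0, -0.0047, 0, 0, 0], [-0.006, 0, -0.0092, 0, 0, 0], [-0.0129, 0, -0.0178, 0, 0, 0], [-0.0207, 0, -0.0255, 0, 0, 0], [-0.0292, 0, -0.0325, 0, 0, 0], [-0.0384, 0, -0.0384, 0, 0, 0], [-0.0482, 0, -0.0434, 0, 0, 0], [-0.0585, 0, -0.0474, 0, 0, 0], [-0.0691, 0, -0.0502, 0, 0, 0], [-0.08, 0, -0.0519, 0, 0, 0], [-0.0909, 0, -0.0525, 0, 0, 0], [-0.0909, 0, -0.0525, 0, 0, 0], [-0.0909, 0, -0.0525, 0, 0, 0]]]}}

```text
clock: 6.8
eef_pos: [465.9, -211.3, 164.7]
tool_rot: [3.141, 0.001, 1.459]
force: [-1.8, -1.0, 5.6]
width: 13.2
```

Emit:
{"op": "move_arm", "data": {"moves": [[[-0.0055, 0, 0.0001, 0, 0, 0], [-0.011, 0, 0.0006, 0, 0, 0], [-0.0218, 0, 0.0023, 0, 0, 0], [-0.0325, 0, 0.0051, 0, 0, 0], [-0.0427, 0, 0.0091, 0, 0, 0], [-0.0525, 0, 0.0141, 0, 0, 0], [-0.0617, 0, 0.02, 0, 0, 0], [-0.0703, 0, 0.027, 0, 0, 0], [-0.078, 0, 0.0347, 0, 0, 0], [-0.085, 0, 0.0433, 0, 0, 0], [-0.088, 0, 0.0478, 0, 0, 0], [-0.0909, 0, 0.0525, 0, 0, 0], [-0.0909, 0, 0.0525, 0, 0, 0], [-0.0909, 0, 0.0525, 0, 0, 0]]]}}

```text
clock: 8.55
eef_pos: [455.9, -299.4, 112.3]
tool_rot: [-3.141, -0.001, 1.46]
force: [-2.4, 4.6, 2.6]
width: 13.3
```

Run:
```python
from h import *
st,im=snap('top','t1.png')
```

```text
(no output)
```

View pics/t1.png

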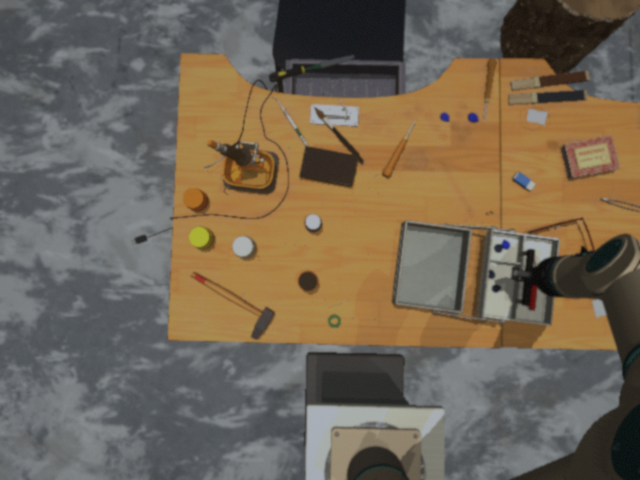

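The base compartment is open at top columns 398–468, rows 222–313, and the tray sits beside it to the right. I'll release and lift.

Emit:
{"op": "move_arm", "data": {"moves": [[[0, 0, 0, 0, 0, 0], [0, 0, 0, 0, 0, 0], [0, 0, 0, 0, 0, 0], [0, 0, 0, 0, 0, 0], [0, 0, 0, 0, 0, 0]]], "jaw": 1}}

```text
clock: 9.22
eef_pos: [456.2, -300.5, 112.0]
tool_rot: [3.141, 0.0, 1.459]
force: [-0.6, -0.4, -0.1]
width: 85.2
```

Emit:
{"op": "move_arm", "data": {"moves": [[[0, 0, -0.03, 0, 0, 0], [0, 0, -0.07, 0, 0, 0], [0, 0, -0.12, 0, 0, 0], [0, 0, -0.17, 0, 0, 0], [0.05, 0, -0.2, 0, 0, 0], [0.11, 0, -0.22, 0, 0, 0], [0.182, -0.04, -0.22, 0, 0, 0], [0.182, -0.04, -0.22, 0, 0, 0], [0.182, -0.04, -0.22, 0, 0, 0]]]}}

```text
clock: 10.35
eef_pos: [436.3, -113.6, 332.3]
tool_rot: [3.141, -0.0, 1.463]
force: [-0.0, -0.2, 0.2]
width: 85.4
```

Run:
```python
from h import *
np.set_printoptions(precision=2,suppress=True)
st,im=snap('wrist','w3.png'); print(st['eef_pos'],st['tool_rot'],st['force'])
for t,z in [('tray_handle',130),('kit_box',0)]:
  for r in models.place_of('wrist',t): print(t,r['score'],r['uv'],onz(im,st,r['uv'],z))
for p in [(480,340,200)]: print(rel(p,0.8).tolist())
```

```text
[ 436.31 -113.64  332.32] [ 3.14 -0.    1.46] [-0.01 -0.16  0.25]
tray_handle 0.89 [145.3, 252.0] [ 458.61 -297.83  130.  ]
kit_box 0.95 [316.8, 222.4] [ 477.38 -121.37    0.  ]
[0.4584, -0.0088, 0.1318, 0.0009, 0.0005, 0.6579]
```

View pics/w3.png

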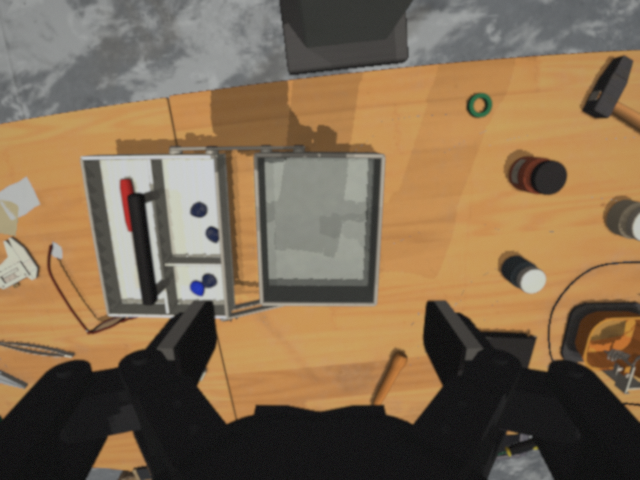

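The wrist view shows the tray open on the left and the empty compartment with corners near (256,155), (384,154), (377,303) and (260,304). Next I'll compute the base centre and move above the jar.

Run:
```python
from h import *
np.set_printoptions(precision=2,suppress=True)
st=ctrl.read_state();im=get_image('wrist')
Q=np.array([onz(im,st,p,60)[:2] for p in [(256,155),(384,154),(377,303),(260,304)]]);print(Q,Q.mean(0))
print(rel([470,310,250],0.8).tolist())
```

```text
[[ 377.38 -182.61]
 [ 392.84  -37.06]
 [ 578.61  -57.82]
 [ 562.95 -207.95]] [ 477.94 -121.36]
[0.4275, -0.0154, 0.0817, 0.0005, 0.0006, 0.6575]
```

Emit:
{"op": "move_arm", "data": {"moves": [[[0.06, 0, 0.05, 0, 0, 0.1], [0.12, 0, 0.08, 0, 0, 0.25], [0.18, 0, 0.08, 0, 0, -0.1], [0.24, -0.01, 0.08, 0, 0, -0.3], [0.3, -0.01, 0.08, 0, 0, -0.5], [0.36, -0.01, 0.08, 0, 0, -0.66], [0.42, -0.012, 0.08, 0, 0, -0.66], [0.425, -0.012, 0.08, 0, 0, -0.66], [0.425, -0.012, 0.08, 0, 0, -0.66]]]}}

```text
clock: 11.68
eef_pos: [472.5, 308.1, 251.2]
tool_rot: [-3.14, 0.0, 2.118]
force: [0.8, -0.3, -0.8]
width: 85.3
```

I got the rotation sign wrong, so the tool yaw is 2.12. That yaw still clears the neighbouring jars, so I'll keep it. Next I'll locate the jar.

Run:
```python
from h import *
np.set_printoptions(precision=2,suppress=True)
st,im=snap('wrist','w4.png'); print(st['eef_pos'],st['tool_rot'],st['qpos'])
for r in models.place_of('wrist','squat_jar'): print(r['score'],r['uv'],onz(im,st,r['uv'],0))
for r in models.cut_out('wrist','squat_jar'): print(r['score'],r['uv'],onz(im,st,r['uv'],30),r['pixels'].sum())
```

```text
[472.46 308.09 251.19] [-3.14  0.    2.12] [-0.54  0.48 -0.14  1.73  0.08  0.93  1.41]
0.78 [368.6, 292.4] [534.75 415.2    0.  ]
0.67 [307.4, 236.5] [512.96 315.95   0.  ]
0.64 [341.3, 349.5] [619.25 429.68   0.  ]
0.87 [371.3, 302.2] [533.9  413.56  30.  ] 2072
0.85 [341.5, 363.3] [619.56 428.12  30.  ] 1950
0.62 [304.0, 240.5] [511.  311.7  30. ] 2128
```

View pics/w4.png

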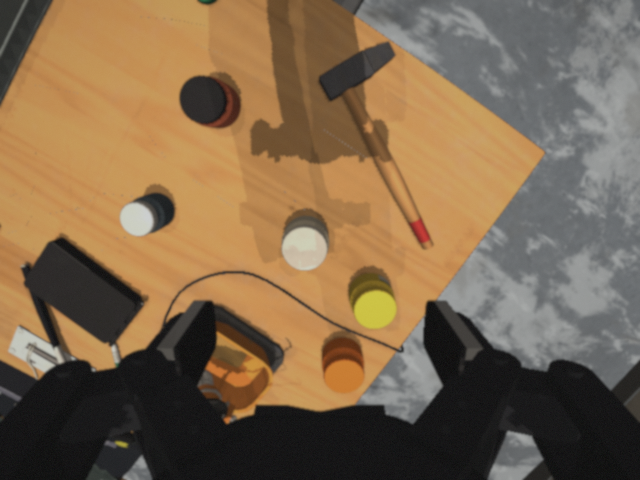

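The wrist view shows the cream jar with the white cap at about (304,248), yellow at (375,300), orange at (343,365), and bystanders at (205,100) and (145,215).

Run:
```python
from h import *
np.set_printoptions(precision=2,suppress=True)
st=ctrl.read_state();im=get_image('wrist');a=im['color'];cv2.imwrite('pics/c4.png',cv2.resize(a[195:285,260:350],None,fx=6,fy=6,interpolation=cv2.INTER_CUBIC))
g=cv2.cvtColor(a,cv2.COLOR_BGR2GRAY)[195:285,260:350]
m=(cv2.cvtColor(a,cv2.COLOR_BGR2HSV)[195:285,260:350][...,1]<75)&(g>110)
n,l,s,c=cv2.connectedComponentsWithStats(m.astype(np.uint8)); i=1+np.argmax(s[1:,4]); print(s[i],c[i]+[260,195])
ct=max(cv2.findContours((l==i).astype(np.uint8),0,1)[0],key=len);(x,y),rad=cv2.minEnclosingCircle(ct);print(x+260,y+195,rad)
for uv in [(304.5,248),(x+260,y+195)]: print(onz(im,st,uv,48))
for z in (0,36,48): print(z,proj(im,st,[514,314,z]),proj(im,st,[534,414,z]))
```

```text
[  24   33   46   43 1561] [306.43 248.78]
306.4657783508301 247.87642669677734 22.86530876159668
[513.17 311.99  48.  ]
[512.01 313.65  48.  ]
0 [307.36 237.05] [369.95 291.82]
36 [306.21 246.2 ] [374.27 305.22]
48 [305.77 249.63] [375.87 310.22]
```

View pics/c4.png

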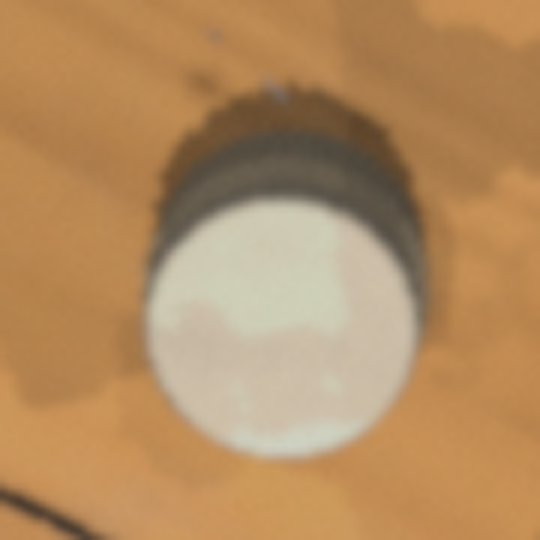

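Run:
```python
from h import *
print(rel([513,314,100],2.318).tolist());print(rel([513,314,5],2.318).tolist())
```

```text
[-0.0143, 0.0387, 0.1519, -0.0008, 0.001, -0.2019]
[-0.0141, 0.0388, 0.2469, -0.0008, 0.001, -0.2019]
```

Emit:
{"op": "move_arm", "data": {"moves": [[[-0.0143, 0.0387, 0.05, 0, 0, -0.1], [-0.0143, 0.0387, 0.1, 0, 0, -0.2019], [-0.0143, 0.0387, 0.1519, 0, 0, -0.2019], [-0.0143, 0.0387, 0.1519, 0, 0, -0.2019], [-0.0143, 0.0387, 0.1519, 0, 0, -0.2019]]]}}

```text
clock: 12.5
eef_pos: [513.6, 316.7, 102.0]
tool_rot: [3.139, 0.001, 2.32]
force: [0.1, 0.4, 0.6]
width: 85.3
```

Run:
```python
from h import *
st,im=snap('wrist','w5.png'); print(st['eef_pos'],st['tool_rot'])
print(rel([513,314,5],2.318).tolist()); print(proj(im,st,[513,314,48]),proj(im,st,[513,314,36]))
```

```text
[513.62715711 316.71175472 101.96043653] [3.13909754e+00 6.82379027e-04 2.32035895e+00]
[-0.0016, -0.0034, 0.0977, 0.0042, 0.0009, 0.0026]
[317.67719734 258.7991648 ] [317.78363314 252.39297747]
```

View pics/w5.png

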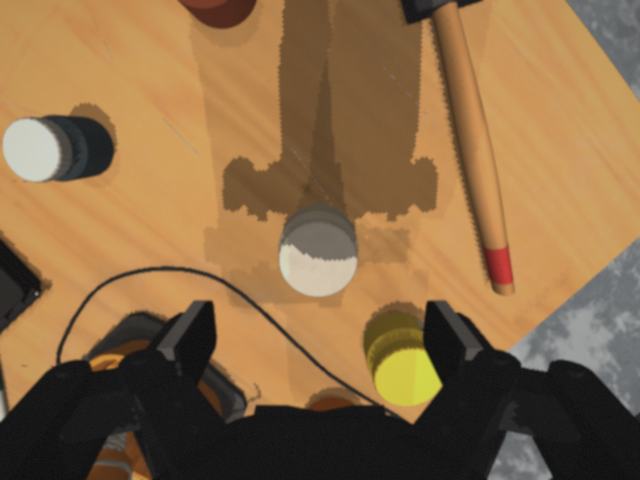

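The cap is centred at (318,258), as predicted, and the fingers straddle it. I'll descend and grip.

Emit:
{"op": "move_arm", "data": {"moves": [[[-0.001, -0.002, 0.04, 0, 0, 0], [-0.001, -0.002, 0.075, 0, 0, 0], [-0.001, -0.002, 0.095, 0, 0, 0], [-0.001, -0.002, 0.095, 0, 0, 0], [-0.001, -0.002, 0.095, 0, 0, 0]]]}}

```text
clock: 13.18
eef_pos: [512.7, 315.4, 6.7]
tool_rot: [3.139, 0.0, 2.321]
force: [-0.7, 0.0, 0.2]
width: 85.2
```

Emit:
{"op": "move_arm", "data": {"moves": [[[0, 0, 0, 0, 0, 0], [0, 0, 0, 0, 0, 0], [0, 0, 0, 0, 0, 0], [0, 0, 0, 0, 0, 0], [0, 0, 0, 0, 0, 0]]], "jaw": 0}}

```text
clock: 13.8
eef_pos: [512.0, 314.9, 6.4]
tool_rot: [3.14, 0.0, 2.322]
force: [-1.4, -1.0, 7.7]
width: 48.2
```

Run:
```python
from h import *
st,im=snap('wrist','w6.png'); print(st['eef_pos'],st['width'],st['force'])
st,im=snap('scene','s6.png');a=im['color'];cv2.imwrite('pics/s6c.png',cv2.resize(a[100:260,200:380],None,fx=3.5,fy=3.5,interpolation=cv2.INTER_CUBIC))
```

```text
[511.98359723 314.93670172   6.42177307] 48.24287154292233 [-1.38416152 -0.9990239   7.67440985]
```

View pics/w6.png

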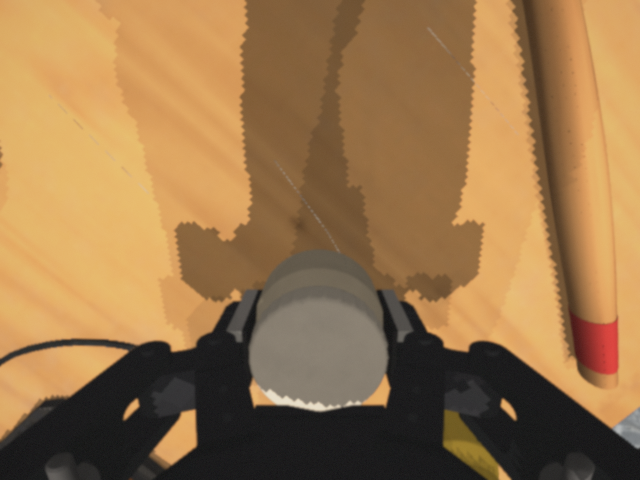

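View pics/s6c.png

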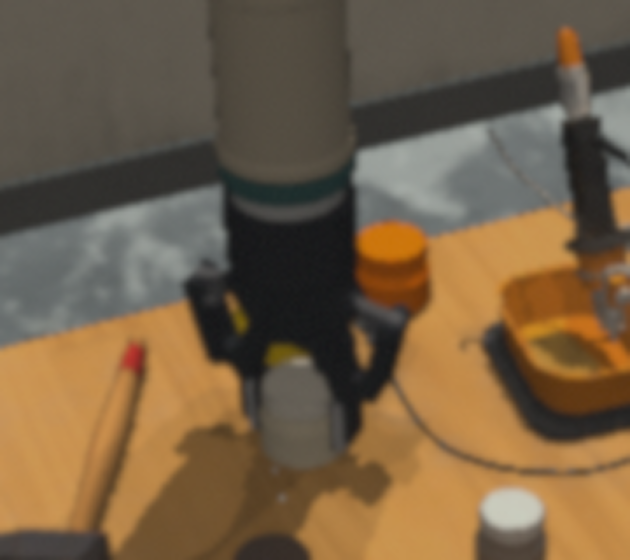

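The pads hold the jar squarely at image (318,350). I'll lift it a little and check.

Emit:
{"op": "move_arm", "data": {"moves": [[[0, 0, -0.01, 0, 0, 0], [0, 0, -0.03, 0, 0, 0], [0, 0, -0.06, 0, 0, 0], [0, 0, -0.11, 0, 0, 0], [0, 0, -0.16, 0, 0, 0], [0, 0, -0.16, 0, 0, 0]]]}}

```text
clock: 14.65
eef_pos: [514.2, 316.4, 170.7]
tool_rot: [3.132, 0.002, 2.321]
force: [-0.7, 0.5, -1.7]
width: 47.8
```

Run:
```python
from h import *
st,im=snap('wrist','w7.png'); print(st['eef_pos'],st['tool_rot'],st['width'],st['force'])
print(rel([478,-121,166],1.4623).tolist())
```

```text
[514.2484238  316.38710664 170.71525074] [3.13158324e+00 1.58472812e-03 2.32117851e+00] 47.79970207577741 [-0.65970169  0.54782779 -1.73673786]
[-0.2954, -0.3229, 0.0007, 0.0052, -0.0013, 0.859]
```

View pics/w7.png

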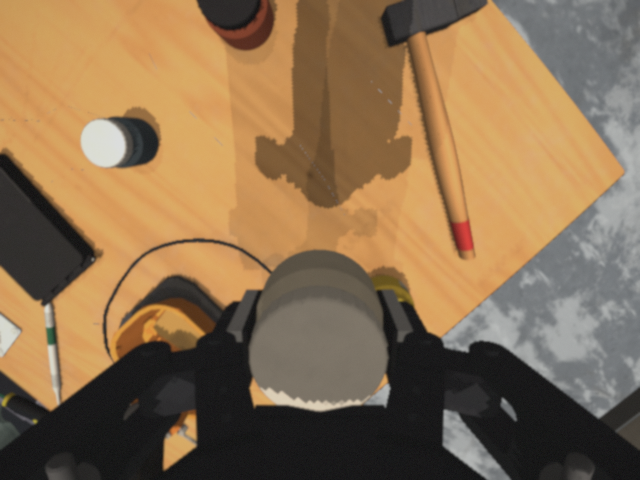

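Emit:
{"op": "move_arm", "data": {"moves": [[[-0.015, -0.016, 0, 0, 0, 0.04], [-0.044, -0.048, 0, 0, 0, 0.13], [-0.074, -0.081, 0, 0, 0, 0.22], [-0.104, -0.113, 0, 0, 0, 0.31], [-0.134, -0.146, 0, 0, 0, 0.4], [-0.164, -0.179, 0, 0, 0, 0.49], [-0.194, -0.212, 0, 0, 0, 0.58], [-0.224, -0.245, 0, 0, 0, 0.67], [-0.254, -0.278, 0, 0, 0, 0.76], [-0.278, -0.304, 0, 0, 0, 0.83], [-0.29, -0.317, 0, 0, 0, 0.859], [-0.2954, -0.3229, 0, 0, 0, 0.859], [-0.2954, -0.3229, 0, 0, 0, 0.859], [-0.2954, -0.3229, 0, 0, 0, 0.859]]]}}

```text
clock: 16.45
eef_pos: [477.1, -120.2, 165.0]
tool_rot: [-3.141, -0.001, 1.465]
force: [-0.3, 0.8, -0.7]
width: 47.9
```

Run:
```python
from h import *
st,im=snap('wrist','w8.png'); print(st['eef_pos'],st['tool_rot'],st['width'],st['force'])
print(rel([478,-121,60],1.4623).tolist())
```

```text
[ 477.0706802  -120.23088807  164.98441976] [-3.14125480e+00 -8.55908234e-04  1.46486774e+00] 47.86588209243285 [-0.30629391  0.75737464 -0.72987424]
[-0.0007, 0.001, 0.105, -0.0002, -0.0007, 0.0026]
```

View pics/w8.png

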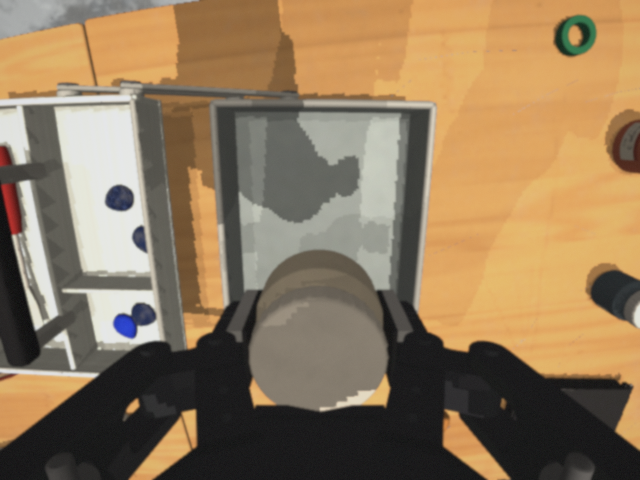

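The jar is centred over the compartment, and the walls at columns 215 and 430 clear the fingers. I'll descend, slowly near the floor.

Emit:
{"op": "move_arm", "data": {"moves": [[[-0.0005, 0.001, 0.03, 0, 0, 0], [-0.0005, 0.001, 0.06, 0, 0, 0], [-0.0005, 0.001, 0.09, 0, 0, 0], [-0.0005, 0.001, 0.115, 0, 0, 0], [-0.0005, 0.001, 0.13, 0, 0, 0], [-0.0005, 0.001, 0.14, 0, 0, 0], [-0.0005, 0.001, 0.146, 0, 0, 0], [-0.0005, 0.001, 0.149, 0, 0, 0], [-0.0005, 0.001, 0.151, 0, 0, 0], [-0.0005, 0.001, 0.151, 0, 0, 0]]]}}

```text
clock: 17.75
eef_pos: [478.1, -122.4, 14.3]
tool_rot: [3.141, 0.0, 1.462]
force: [-0.2, 0.4, -0.9]
width: 48.1
```

Emit:
{"op": "move_arm", "data": {"moves": [[[0, 0, 0.001, 0, 0, 0], [0, 0, 0.002, 0, 0, 0], [0, 0, 0.003, 0, 0, 0], [0, 0, 0.003, 0, 0, 0], [0, 0, 0.003, 0, 0, 0]]]}}

```text
clock: 18.38
eef_pos: [477.9, -122.3, 11.1]
tool_rot: [-3.142, -0.0, 1.463]
force: [-1.6, 0.0, -1.6]
width: 48.3
```

Emit:
{"op": "move_arm", "data": {"moves": [[[0, 0, 0.0005, 0, 0, 0], [0, 0, 0.001, 0, 0, 0], [0, 0, 0.0015, 0, 0, 0], [0, 0, 0.0015, 0, 0, 0], [0, 0, 0.0015, 0, 0, 0]]]}}

```text
clock: 19.0
eef_pos: [477.9, -122.3, 10.4]
tool_rot: [3.141, 0.0, 1.462]
force: [-2.2, 0.1, 8.8]
width: 48.5
```

That is floor contact, at 8.8 N. I'll release.

Emit:
{"op": "move_arm", "data": {"moves": [[[0, 0, 0, 0, 0, 0], [0, 0, 0, 0, 0, 0], [0, 0, 0, 0, 0, 0], [0, 0, 0, 0, 0, 0]]], "jaw": 0.85}}

```text
clock: 19.5
eef_pos: [477.8, -122.3, 9.5]
tool_rot: [-3.141, -0.0, 1.462]
force: [-0.8, -0.1, -0.6]
width: 72.8
```

Emit:
{"op": "move_arm", "data": {"moves": [[[0, 0, -0.01, 0, 0, 0], [0, 0, -0.03, 0, 0, 0], [0, 0, -0.06, 0, 0, 0], [0, 0, -0.11, 0, 0, 0], [0, 0, -0.16, 0, 0, 0], [0, 0, -0.21, 0, 0, 0], [0, 0, -0.21, 0, 0, 0], [0, 0, -0.21, 0, 0, 0]]], "jaw": 1}}

```text
clock: 20.5
eef_pos: [477.3, -122.2, 219.6]
tool_rot: [-3.141, -0.0, 1.463]
force: [0.0, -0.1, -1.4]
width: 85.3
```

Run:
```python
from h import *
np.set_printoptions(precision=2,suppress=True)
st,im=snap('wrist','w9.png'); print(st['eef_pos'],st['tool_rot'],st['width'],st['force'])
for r in models.place_of('wrist','tray_handle'): print(r['score'],r['uv'],onz(im,st,r['uv'],130))
for z in (4,52): print(proj(im,st,[478,-122,z]))
print(rel([456.5,-299.5,180],1.4623).tolist())
```

```text
[ 477.32 -122.17  219.62] [-3.14 -0.    1.46] 85.31191975936095 [ 0.05 -0.15 -1.37]
0.56 [65.5, 241.9] [ 455.66 -300.51  130.  ]
[319.48 209.84]
[319.52 220.32]
[-0.1786, -0.0009, 0.0384, -0.0028, -0.0003, 0.0003]
```

View pics/w9.png

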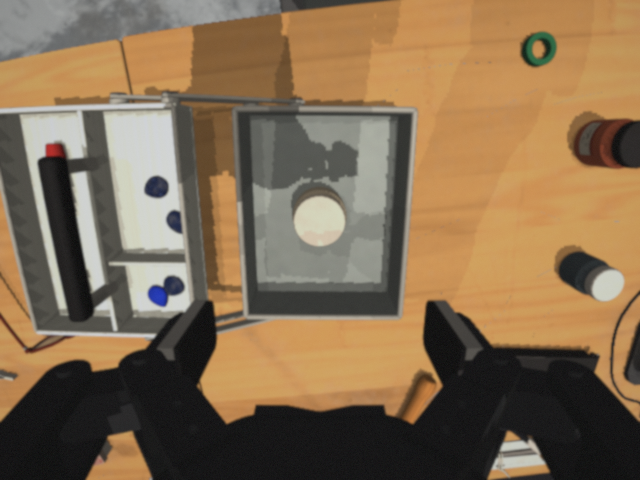

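The jar stands upright in the compartment at (320,219), where it was predicted. Back to the handle.

Emit:
{"op": "move_arm", "data": {"moves": [[[-0.05, 0, 0, 0, 0, 0], [-0.1, 0, 0, 0, 0, 0], [-0.15, 0, 0.01, 0, 0, 0], [-0.1786, -0.0009, 0.0384, 0, 0, 0], [-0.1786, -0.0009, 0.0384, 0, 0, 0], [-0.1786, -0.0009, 0.0384, 0, 0, 0], [-0.1786, -0.0009, 0.0384, 0, 0, 0]]]}}

```text
clock: 21.48
eef_pos: [458.5, -298.3, 181.6]
tool_rot: [3.141, -0.001, 1.465]
force: [-0.1, -0.2, -0.3]
width: 85.1
```

Run:
```python
from h import *
st,im=snap('wrist','w10.png'); print(st['eef_pos'],st['tool_rot'])
print(rel([456.5,-299.7,112],1.4623).tolist())
```

```text
[ 458.53568563 -298.32537338  181.56365127] [ 3.14096369e+00 -6.01339463e-04  1.46486905e+00]
[-0.0014, -0.002, 0.0697, 0.0009, -0.0003, 0.0025]
```

View pics/w10.png

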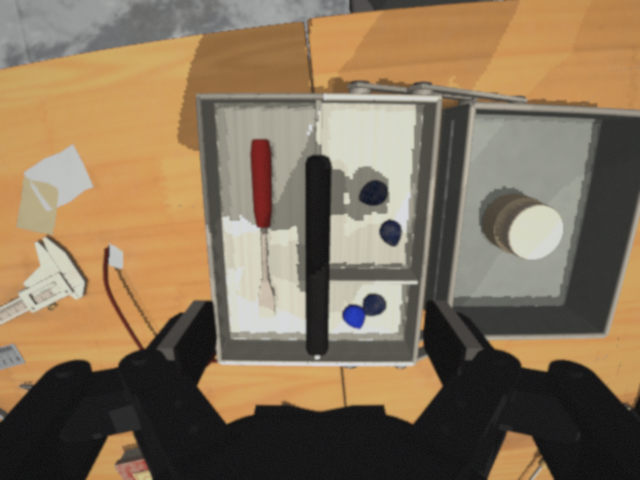

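The bar is at column 317, centred between the fingers within about 2 mm. I'll lower and grip.

Emit:
{"op": "move_arm", "data": {"moves": [[[-0.0012, -0.001, 0.03, 0, 0, 0], [-0.0012, -0.001, 0.055, 0, 0, 0], [-0.0012, -0.001, 0.069, 0, 0, 0], [-0.0012, -0.001, 0.069, 0, 0, 0], [-0.0012, -0.001, 0.069, 0, 0, 0]]]}}

```text
clock: 22.15
eef_pos: [457.3, -301.1, 113.0]
tool_rot: [3.14, 0.001, 1.463]
force: [-0.7, -0.3, 0.9]
width: 85.6
```

Emit:
{"op": "move_arm", "data": {"moves": [[[0, 0, 0, 0, 0, 0], [0, 0, 0, 0, 0, 0], [0, 0, 0, 0, 0, 0], [0, 0, 0, 0, 0, 0], [0, 0, 0, 0, 0, 0], [0, 0, 0, 0, 0, 0]]], "jaw": 0}}

```text
clock: 22.9
eef_pos: [456.8, -299.6, 112.4]
tool_rot: [-3.141, -0.002, 1.463]
force: [0.4, 6.2, 4.8]
width: 13.2
```

Emit:
{"op": "move_arm", "data": {"moves": [[[0.0027, 0, -0.0047, 0, 0, 0], [0.006, 0, -0.0092, 0, 0, 0], [0.0129, 0, -0.0178, 0, 0, 0], [0.0207, 0, -0.0255, 0, 0, 0], [0.0292, 0, -0.0325, 0, 0, 0], [0.0384, 0, -0.0384, 0, 0, 0], [0.0482, 0, -0.0434, 0, 0, 0], [0.0585, 0, -0.0474, 0, 0, 0], [0.0691, 0, -0.0502, 0, 0, 0], [0.08, 0, -0.0519, 0, 0, 0], [0.0909, 0, -0.0525, 0, 0, 0], [0.0909, 0, -0.0525, 0, 0, 0], [0.0909, 0, -0.0525, 0, 0, 0]]]}}

```text
clock: 24.52
eef_pos: [466.8, -210.5, 165.2]
tool_rot: [3.141, 0.0, 1.463]
force: [4.3, -0.1, -6.1]
width: 13.1
```

Emit:
{"op": "move_arm", "data": {"moves": [[[0.0055, 0, 0.0001, 0, 0, 0], [0.011, 0, 0.0006, 0, 0, 0], [0.0218, 0, 0.0023, 0, 0, 0], [0.0325, 0, 0.0051, 0, 0, 0], [0.0427, 0, 0.0091, 0, 0, 0], [0.0525, 0, 0.0141, 0, 0, 0], [0.0617, 0, 0.02, 0, 0, 0], [0.0703, 0, 0.027, 0, 0, 0], [0.078, 0, 0.0347, 0, 0, 0], [0.085, 0, 0.0433, 0, 0, 0], [0.088, 0, 0.0478, 0, 0, 0], [0.0909, 0, 0.0525, 0, 0, 0], [0.0909, 0, 0.0525, 0, 0, 0], [0.0909, 0, 0.0525, 0, 0, 0]]]}}

```text
clock: 26.28
eef_pos: [477.4, -118.8, 112.4]
tool_rot: [3.14, -0.001, 1.464]
force: [5.1, 2.3, 6.9]
width: 12.8
```

The pose matches the original closed grasp. I'll release and lift.

Emit:
{"op": "move_arm", "data": {"moves": [[[0, 0, 0, 0, 0, 0], [0, 0, 0, 0, 0, 0], [0, 0, 0, 0, 0, 0], [0, 0, 0, 0, 0, 0], [0, 0, 0, 0, 0, 0]]], "jaw": 1}}

```text
clock: 26.9
eef_pos: [476.0, -120.2, 112.1]
tool_rot: [-3.141, 0.0, 1.462]
force: [-0.5, 0.3, -0.3]
width: 85.9
```

Emit:
{"op": "move_arm", "data": {"moves": [[[0, 0, -0.03, 0, 0, 0], [0, 0, -0.07, 0, 0, 0], [0, 0, -0.12, 0, 0, 0], [0, 0, -0.17, 0, 0, 0], [0, -0.02, -0.21, 0, 0, 0], [0, -0.04, -0.22, 0, 0, 0], [0, -0.04, -0.22, 0, 0, 0], [0, -0.04, -0.22, 0, 0, 0]]]}}

```text
clock: 27.9
eef_pos: [436.7, -115.8, 331.8]
tool_rot: [-3.141, -0.0, 1.463]
force: [0.6, -0.1, -0.2]
width: 85.5
```

Run:
```python
from h import *
np.set_printoptions(precision=2,suppress=True)
st,im=snap('wrist','w11.png'); print(st['eef_pos'],st['clock'],st['force'])
for r in models.place_of('wrist','tray_handle'): print(r['score'],r['uv'],onz(im,st,r['uv'],130))
st,im=snap('scene','s11.png')
for r in models.place_of('scene','tray_handle'): print(r['score'],r['uv'],onz(im,st,r['uv'],130))
```

```text
[ 436.71 -115.76  331.79] 27.9 [ 0.59 -0.14 -0.23]
0.69 [322.4, 250.2] [ 476.56 -116.89  130.  ]
0.56 [371.2, 336.6] [ 476.53 -118.58  130.  ]
```

View pics/w11.png

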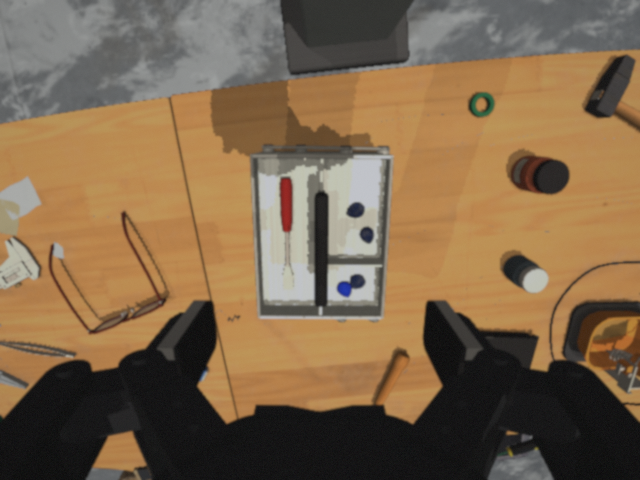

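View pics/s11.png

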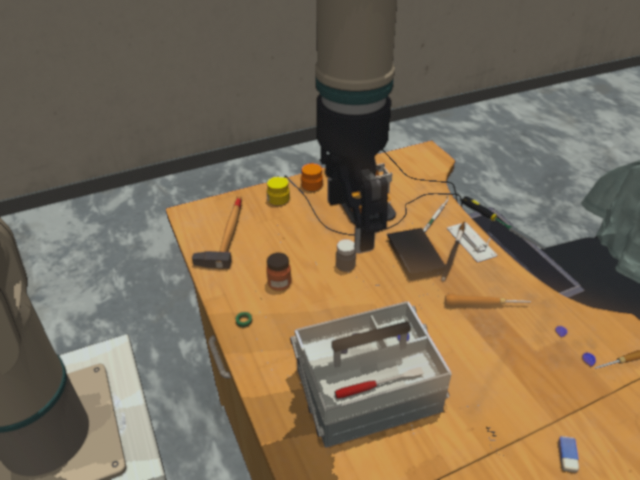

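Both views show the tray closed exactly as at the start, with the handle at scene (371,336), and the arm clear. Handing in.

```bash
python3 -c "
from h import *
print(job.finish_job())"
```

```text
the job is handed in; nothing more can be done
None
```

The squat jar is now upright in the compartment under the tray, and the tray is closed fully over it. The job was handed in at about 28 s of the 70 s allowed.

- **What I did:** I swung the tray by its handle to its fully open position on the right. I set the cream jar with the white cap down near the centre of the compartment, with a contact force of about 9 N. Then I swung the tray back and lowered it.
- **Last checks:** After release the jar stood where predicted. At the end the closed gripper pose matched the first grasp within about 1 mm. The final wrist and scene pictures showed the handle within about 3 mm of its starting place. The yellow and orange look-alikes and the bystander jars looked untouched.
- **What was off:**
  - I gave one rotation the wrong sign on the way to the jar, so it was gripped at a different yaw than planned, with no contact.
  - The grip width on the jar read 48 mm rather than 52 mm, so the fingers probably held it partly by the cap. It did not slip.

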